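Shut and bolt the tablet caddy

ROBOT

A 6-joint arm with a two-finger parallel gripper is mounted at the origin on the work surface. World frame = base frame: x ahead of the robot, y to its left, z up, the work surface at z = 0. Lengths are in m, angles in rad, forces in N, time in s.
With the tool pointing down it reaches from about 0.375 to 0.975 m from the base axis. Payload 3.8 kg.
Tool frame: the origin (TCP) lies midway between the tips of the shut fingers; the grasp point (between the pads) lies 19 mm behind it; z points along the fingers, y is the line along which they close (so a half turn about z gives the same grasp; the last joint's range is limited). The gripper opens to 85 mm and grips with 20 to 120 N. Pads are 22 mm wide; open, the fingers measure 114 mm over their backs; the gripper's body (76 mm by 85 mm) begins 54 mm behind the grasp point. The pads swing forward as they close: fully open they stand 13 mm farther back than shut.
Start: joints at [-0.037, 0.264, 1.604, -0, 1.274, -0.037], TCP at [0.675, -0, 0.231] pointing down, gripper open.
Joint ranges: [-2.63, 2.63], [-0.94, 2.18], [0.31, 2.57], [-1.31, 4.45], [0, 2.66], [-2.55, 2.55]. Speed limits (rad/s): [2.57, 2.57, 3.14, 3.14, 3.14, 3.14].

INTERFACE

Orientations are given as a rotation vector (axis times angle).
In Python, from workcell import bot gives the robot as it stands.
- The arm moves only by the tool servo_tool, never from a script. Its argument "series" is a list of rows, each a list of 7 numbers: the shift along the world's x, y, z in units of 0.15 m (1.0 is 0.15 m), then the turn, a rotation vector about the world's x, y, z in units of 180 degrees (1.0 is 180 degrees), then the closure, from 0 (fully open) to 1 (shut). A call has 1 to 20 rows; each row is the pose to reach, as a shift and turn from the pose commanded when the call began, turning the shorter way round; what a row does not reach only later rows make up. A row lasts 1/10 s, in which the tool goes at most 50 mm and 8.59 degrees, less where a joint would pass 70% of its speed; a pose out of reach is approached as far as the arm can. A call with a number of a shift or a turn outside -1 to 1 is refused whole. A call with a gripper value outside its range is refused whole. The fingers move at their own pace and stop on an object; "newtons" is the grip in N (left out, the last holds). Time passes only in rows, so rows that repeat a pose let the fingers close. It gives the time, the measured TCP pose, the force, the opening and the grip force at its end, in the units of the state.
- bot.read_state(): the state, without advancing time (a new reading comes with each control period).
- bot.read_camera(name): name is "scene" or "side" or "wrist"; returns the picture (384x512x3 uint8, red, green, blue); there is no depth.
- bot.camera_info(name): a dict with "vertical_fov" (degrees; the focal length in pixels is half the picture's height over the tangent of half this angle, whatever the lens; pixels are square), "cx", "cy" (the principal point, pixels), "R" (3x3) and "t" (3): a world point X has camera coordinates R X + t. Camera axes: x right, y down, z forward; pixel columns grow to the right and rows downward; lengths in m; the calibration is good to about 2 mm. A picture is of the moment at which its call begins: read the wrist's pose just before it. camera_info takes no time and is no camera call; for the wrist camera it gives the pose at the moment of the call.
- bot.finish_job(): hands the job in; it is judged then, once.
Trained networks look in the newest picture that a camera, given by its name, has taken for a name from the list of things; names that differ only in an ending like _2 or _b are one class to them, and where a whole thing is asked for, a point or a joint stands for the part that bears it (a point fixed in the world has none). Each returns a list of dicts, best first, with "score" (0 to 1); they miss things now and then, are a little off and sometimes report something else, mostly with a low value. They report only what shows in the picture. A call takes as long as a camera call.
- bot.recognise(target, camera): "box" ([left, top, right, bottom] as shares, 0 to 1, of the picture: columns of its width, rows of its height, round what is visible of it).
- bot.trace(target, camera): "mask" (384x512 bool, what is visible of it) and "box" ([left, top, right, bottom] as shares, 0 to 1, of the picture: columns of its width, rows of its height, round what is visible of it).
- bot.mark_of(target, camera): "at" ([row, column] as shares, 0 to 1, of the picture: columns of its width, rows of its height: a listed point, or the origin of a listed thing).
The state is a dict: "time": time; "q": joint angles; "joint_vel": joint speeds; "joint_torque": joint torques, N m; "tool_pos": TCP position; "tcp_rot": TCP orientation; "wrist_force": force on the tool from outside, world axes, zero at the start; "torque": the same for the moment, N m; "width": opening from 0.0 (shut) to 1.0 (fully open); "grip_force": force on a finger pad.
Only numpy, scipy, OpenCV 4.12 (cv2) and the standard library are available. Lean on these libraries where they do the work, as an engineer would, in place of code of your own. Each camera call takes 0.05 s, during which the arm holds its last target. There are 200 camera calls.

TASK

The dishwasher-tablet caddy on the utility-room counter has been left open. With the fingertips, ease its lid down until it is fully shut without slamming it, and only then push the slide bolt fully across over the lid. Do not shove, tip or lift the caddy, leave the bottle, jar and mug where they are, and finish clear of everything.

Things in the scene. Friction and masses are not known exactly. Their poses are not given: they have to be found in the camera images.
- caddy: White open-topped box, 200 (its x) x 240 (its y) x 110 mm high, walls 10 mm, about 2.8 kg, loose on the counter; it stays put under pushes up to about 10 N. Origin at the centre of its underside, z up. The lid is hinged along the rim of its +x side (away from the robot); the slide bolt lies on a shelf outside its -y side, its centre line at x = -50 mm, between 16 and 58 mm above the rim.
- bolt_shelf (a point): Middle of the outer edge of the white bolt shelf, on its top, 124 mm above the counter, at caddy x = -50, y = -202 mm; 60 mm wide in x. On it two dark steel guide rails (y = -125 to -175 mm, outer faces 24 mm either side of the bolt's centre line) and a strap over the bolt at y = -135 mm; their tops are 147 mm above the counter. Axes as the caddy.
- lid (a joint): Hinge of the lid, rad: 0 = flat and shut, grows as it opens upward (about 0.75 to 1.2 at the start; stop at 1.5). The hinge is stiff: the lid stays at any angle and takes about 1 to 3 N near its free edge to push down (no spring).
- lid_hinge (a point): Middle of the hinge line, at caddy x = +100 mm, y = 0, 110 mm above the counter. It turns with the lid: its x axis runs in the lid from the free edge towards the hinge, y along the hinge, z out of the lid's outer face.
- lid_edge (a point): Middle of the free edge of the pale blue lid, on its outer face, 200 mm from the hinge. The lid is 200 x 240 x 12 mm, its underside passes through the hinge line; white louvre strips stand up about 2 mm. A dark wood tab, 70 mm wide, sticks out 18 mm beyond this edge. Axes as lid_hinge.
- bolt (a joint): Travel of the slide bolt, m: 0 = fully drawn back, 0.040 = fully home against its stop, its nose then 25 mm over the shut lid with 4 mm to spare; a lid not fully down blocks it. It moves along the caddy's +y, needs about 2 to 3 N and stays where it is left. At the start 0 to 0.008.
- bolt_lug (a point): On the outer (caddy -y) face of the bolt's red upright lug, mid-width, 156 mm above the counter; push here along the caddy's +y. The lug is 36 mm wide (x), 12 mm thick (y), from 126 to 168 mm above the counter, at the outer end of a 90 mm long, 30 mm wide, 16 mm high aluminium bar. Axes as the caddy.
- soap: Bystander: green soap bottle with black cap, 64 mm across, 170 mm tall; origin at the centre of its underside. To the left (+y) of the caddy.
- mug: Bystander: blue mug, 80 mm across, 90 mm tall, with a handle; origin at the centre of its underside. To the left (+y) of the caddy, nearer the robot than the bottle.
- jar: Bystander: amber jar, 64 mm across, 85 mm tall; origin at the centre of its underside. On the bolt's side of the caddy, farther from the robot than the bolt.

How it is judged:
On the way, in this order (a step that is already met when the one before it is completed fails the run):
1. the lid is fully shut (value of joint lid below 0.04 rad), for 0.2 s.
2. the bolt is fully across (value of joint bolt above 0.035 m), for 0.2 s.
At the end, for the whole second after the job is handed in: The lid is shut (within 0.04 rad), the bolt is across (at least 35 of its 40 mm), the caddy is at rest, flat on the counter and within 30 mm of where it stood, and the bottle, jar and mug are within 20 mm of where they stood (value of joint lid below 0.04 rad and value of joint bolt above 0.035 m and linear speed of caddy below 0.02 m/s and angle between caddy's own z axis and vertical below 0.05 rad and distance of caddy from where it was at the start of the episode below 0.03 m and distance of each of soap, mug, jar from where it was at the start of the episode below 0.02 m); the robot touches nothing.
It fails at once if the bolt is pushed across (beyond 14 mm) before the lid is down (value of joint bolt above 0.014 m and value of joint lid above 0.08 rad).
It fails at once if the lid is slammed (faster than 3 rad/s) (velocity of joint lid below -3 rad/s).
It fails at once if the caddy is shoved more than 30 mm (distance of caddy from where it was at the start of the episode above 0.03 m).
It fails at once if the caddy is lifted or tipped (height (world z) of caddy above 0.012 m or angle between caddy's own z axis and vertical above 0.12 rad).
It fails at once if a bystander is moved more than 20 mm, lifted or knocked over (distance of any of soap, mug, jar from where it was at the start of the episode above 0.02 m or angle between any of soap, jar, mug's own z axis and vertical above 0.3 rad).
It also fails if it takes over 42 s, if anything falls off the work surface, if the arm or the gripper's body presses on something with over 40 N, if the wrist force passes 120 N, or if a joint passes its speed limit or range.

## Working session

There is one attempt and no reset: what is moved stays moved. The work goes in short steps, Python scripts to look and compute and a tool call to move; the robot and the scene stay as the last step left them, time stands still between calls to the robot, and variables do not carry over. Pictures are saved under pics/ and viewed, at most 10 in all, crops included, and the job is handed in when it is done.

Besides the shell and the picture viewer there is one more tool, called after ">>>" in YAML: its name, and indented under it one key for each argument. servo_tool: Moves the arm, as the interface text tells. Shifts and turns lie within -1 to 1; 1 stands for 0.15 m of shift or 180 degrees of turn. Its arguments: {"type":"object","properties":{"series":{"type":"array","items":{"type":"array","items":{"type":"number"}}},"newtons":{"type":"number"}},"required":["series"]}

```bash
mkdir -p pics; cat > h.py <<'E'
import numpy as np, cv2
from workcell import bot
def snap(c):
    info=bot.camera_info(c); im=bot.read_camera(c); return info,im
def f(i): return 192/np.tan(np.radians(i["vertical_fov"])/2)
def proj(i,X):
    c=np.array(i["R"])@np.array(X)+np.array(i["t"]); return c[:2]/c[2]*f(i)+[i["cx"],i["cy"]]
def ray(i,u,v):
    R=np.array(i["R"]); d=R.T@np.array([(u-i["cx"])/f(i),(v-i["cy"])/f(i),1]); return -R.T@np.array(i["t"]),d
def atz(i,u,v,z):
    o,d=ray(i,u,v); return o+d*(z-o[2])/d[2]
def tri(rs):
    A=0;b=0
    for o,d in rs:
        d=d/np.linalg.norm(d);P=np.eye(3)-np.outer(d,d);A=A+P;b=b+P@o
    return np.linalg.solve(A,b)
E
python3 - <<'E'
from h import *
np.set_printoptions(precision=4,suppress=True)
ims=[];infos={}
pts={}
for c in ["scene","side","wrist"]:
    i,im=snap(c); infos[c]=i; ims.append(im)
    print(c,i["vertical_fov"],i["cx"],i["cy"],"cam at",-np.array(i["R"]).T@np.array(i["t"]))
    for n in ["caddy","bolt_shelf","lid_hinge","lid_edge","bolt_lug","soap","mug","jar"]:
        r=bot.mark_of(n,c)
        if r:
            v,u=r[0]["at"]; u*=512;v*=384
            pts.setdefault(n,{})[c]=(r[0]["score"],u,v)
for n,d in pts.items():
    print(n,{c:np.round(x,2).tolist() for c,x in d.items()})
    z={"caddy":0,"soap":0,"mug":0,"jar":0,"bolt_shelf":.124,"lid_hinge":.11,"bolt_lug":.156}.get(n)
    if z is not None:
        for c,x in d.items(): print("   ",c,atz(infos[c],x[1],x[2],z))
    if len(d)>1: print("   tri",tri([ray(infos[c],x[1],x[2]) for c,x in d.items() if x[0]>.4] or [ray(infos[c],x[1],x[2]) for c,x in d.items()]))
for c,im in zip(["scene","side","wrist"],ims): cv2.imwrite(f"pics/{c}0.png",im[:,:,::-1])
s=bot.read_state(); print(s)
E
```

```text
scene 57.52035335135034 257.1817740074371 188.1101351979252 cam at [0.9213 0.4209 0.776 ]
side 44.27165131576043 254.07640172667453 184.47672929009508 cam at [ 0.4453 -0.5423  0.9225]
wrist 68.31605540280592 256.4650150895255 189.34812508943278 cam at [0.6746 0.0697 0.3746]
caddy {'scene': [0.94, 269.0, 202.41], 'side': [0.68, 231.88, 219.42]}
    scene [0.5693 0.0739 0.    ]
    side [0.5713 0.0653 0.    ]
   tri [ 0.5696  0.0705 -0.0053]
bolt_shelf {'scene': [0.97, 213.5, 126.49], 'side': [0.87, 255.9, 272.79]}
    scene [ 0.5697 -0.137   0.124 ]
    side [ 0.5674 -0.1451  0.124 ]
   tri [ 0.5675 -0.142   0.1185]
lid_hinge {'scene': [0.69, 242.02, 205.09], 'side': [0.73, 268.9, 173.68], 'wrist': [0.93, 246.32, 87.01]}
    scene [0.6684 0.087  0.11  ]
    side [0.6662 0.0885 0.11  ]
    wrist [0.6656 0.0886 0.11  ]
   tri [0.6667 0.088  0.1102]
lid_edge {'scene': [0.98, 276.58, 124.11], 'side': [0.71, 209.72, 151.6]}
   tri [0.5368 0.0588 0.2533]
soap {'scene': [0.59, 323.58, 271.91], 'wrist': [0.67, 154.62, 318.3]}
    scene [0.6085 0.2974 0.    ]
    wrist [ 0.5133 -0.2478  0.    
[... 226 characters left out ...]
8, 183.4], 'side': [0.7, 312.52, 276.02]}
    scene [ 0.7078 -0.1392  0.    ]
    side [ 0.7015 -0.1248  0.    ]
   tri [ 0.7047 -0.1307  0.0079]
bolt_lug {'side': [0.68, 257.59, 272.41]}
    side [ 0.5656 -0.1612  0.156 ]
{'time': 1.35, 'q': array([-0.0369,  0.2639,  1.604 ,  0.    ,  1.2737, -0.0369]), 'joint_vel': array([ 0.0005,  0.0012, -0.0003, -0.0013,  0.0021, -0.0008]), 'joint_torque': array([ -0.001 , -51.5055, -36.7716,  -0.0004,   0.0008,  -0.    ]), 'tool_pos': array([0.675 , 0.    , 0.2313]), 'tcp_rot': array([-2.2214, -2.2215,  0.    ]), 'wrist_force': array([-0.118 ,  0.7294, -0.3668]), 'torque': array([0.0725, 0.0023, 0.017 ]), 'grip_force': 0.0, 'width': 1.0005041762618274}
```

View pics/scene0.png

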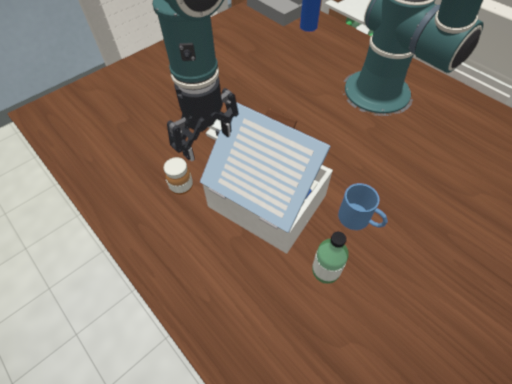

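View pics/side0.png

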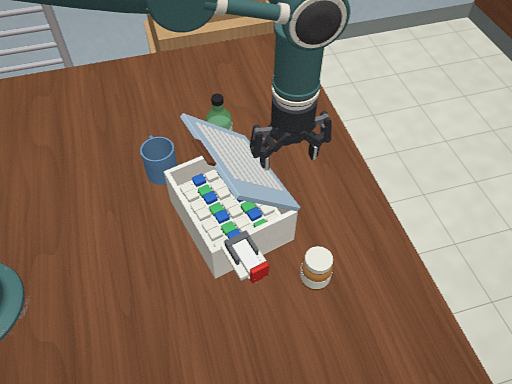

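The scene view shows the caddy with its lid part-open at about (265,165) px, hinge on the far side. The jar is at (178,175), the mug at (360,207) and the bottle at (330,258). The side view shows the red lug at (259,271) and the shelf clear on its outer side. The network marks agree with both pictures, except the wrist "soap" mark, which I'm discarding. Next I'll fit the caddy pose and the joints together.

```bash
cat >> h.py <<'E'
from scipy.optimize import least_squares
def L2W(p,X):
    c,s=np.cos(p[2]),np.sin(p[2]); return np.array([p[0]+c*X[0]-s*X[1],p[1]+s*X[0]+c*X[1],X[2]])
def pts_of(p):
    ph=p[3]
    return {"caddy":L2W(p,[0,0,0]),"bolt_shelf":L2W(p,[-.05,-.202,.124]),"lid_hinge":L2W(p,[.1,0,.11]),
     "lid_edge":L2W(p,[.1-.2*np.cos(ph)+.012*np.sin(ph),0,.11+.2*np.sin(ph)+.012*np.cos(ph)]),"bolt_lug":L2W(p,[-.05,-p[4],.156])}
E
python3 - <<'E'
from h import *
np.set_printoptions(precision=4,suppress=True)
I={c:bot.camera_info(c) for c in ["scene","side","wrist"]}
D={'caddy':{'scene':(269,202.41),'side':(231.88,219.42)},'bolt_shelf':{'scene':(213.5,126.49),'side':(255.9,272.79)},
'lid_hinge':{'scene':(242.02,205.09),'side':(268.9,173.68),'wrist':(246.32,87.01)},'lid_edge':{'scene':(276.58,124.11),'side':(209.72,151.6)},'bolt_lug':{'side':(257.59,272.41)}}
def res(p):
    P=pts_of(p); return np.concatenate([proj(I[c],P[n])-x for n,d in D.items() for c,x in d.items()])
r=least_squares(res,[.57,.07,.2,.76,.22],loss="soft_l1")
print(r.x,"\n",res(r.x).reshape(-1,2))
p=r.x; x0=np.array([.675,0,.2313])
print("c,s",np.cos(p[2]),np.sin(p[2]),"deg",np.degrees(p[2]))
for ph in np.append(np.linspace(p[3]+.15,0,8),[]):
    rr=.18; X=L2W(p,[.1-rr*np.cos(ph)+.014*np.sin(ph)+.0145,0,.11+rr*np.sin(ph)+.014*np.cos(ph)])
    print(round(ph,3),X,(X-x0)/.15)
for y in (-.27,-.25,-p[4]-.011,-.185-.011): X=L2W(p,[-.05,y,.15]);print("push",y,X)
E
```

```text
[0.5691 0.0658 0.2278 0.7686 0.2212] 
 [[-2.0778 -1.9626]
 [-0.9498  0.0709]
 [-0.1632 -1.7842]
 [-1.1307 -1.1218]
 [ 1.0448 -0.1259]
 [ 0.131   0.0191]
 [ 1.039   0.313 ]
 [ 1.4441 -2.7017]
 [-0.16   -0.506 ]
 [ 2.487  -0.7208]]
c,s 0.9741636243022931 0.22584338176316066 deg 13.052476990037935
0.919 [0.585  0.0695 0.2616] [-0.5998  0.4631  0.2017]
0.787 [0.5665 0.0652 0.2474] [-0.7231  0.4345  0.1074]
0.656 [0.55   0.0613 0.2309] [-0.8333  0.4089 -0.0026]
0.525 [0.5357 0.058  0.2123] [-0.9286  0.3868 -0.1265]
0.394 [0.5239 0.0553 0.192 ] [-1.0073  0.3686 -0.2621]
0.262 [0.5148 0.0532 0.1702] [-1.0679  0.3545 -0.4072]
0.131 [0.5086 0.0517 0.1474] [-1.1096  0.3449 -0.5591]
0.0 [0.5053 0.051  0.124 ] [-1.1316  0.3398 -0.7153]
push -0.27 [ 0.5813 -0.2086  0.15  ]
push -0.25 [ 0.5768 -0.1891  0.15  ]
push -0.23222459054142053 [ 0.5728 -0.1718  0.15  ]
push -0.196 [ 0.5646 -0.1365  0.15  ]
```

>>> servo_tool:
  series:
    - [0, 0, 0.3, 0, 0, 0, 1]
    - [0, 0, 0.5, 0, 0, 0.03, 1]
    - [-0.2, 0.15, 0.5, 0, 0, 0.0725, 1]
    - [-0.4, 0.3, 0.5, 0, 0, 0.0725, 1]
    - [-0.6, 0.46, 0.5, 0, 0, 0.0725, 1]
    - [-0.6, 0.46, 0.5, 0, 0, 0.0725, 1]
    - [-0.6, 0.46, 0.4, 0, 0, 0.0725, 1]
    - [-0.6, 0.46, 0.3, 0, 0, 0.0725, 1]
    - [-0.6, 0.46, 0.3, 0, 0, 0.0725, 1]

```text
time: 2.25
tool_pos: [0.5836, 0.0681, 0.2718]
tcp_rot: [-1.953, -2.455, 0.007]
wrist_force: [-1.1, -0.6, -0.9]
width: 0.001
grip_force: 0.0
```

```bash
python3 - <<'E'
from h import *
for c in ["scene","side"]: 
    i,im=snap(c); cv2.imwrite(f"pics/{c}1.png",im[:,:,::-1])
E
```

```text
(no output)
```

View pics/side1.png

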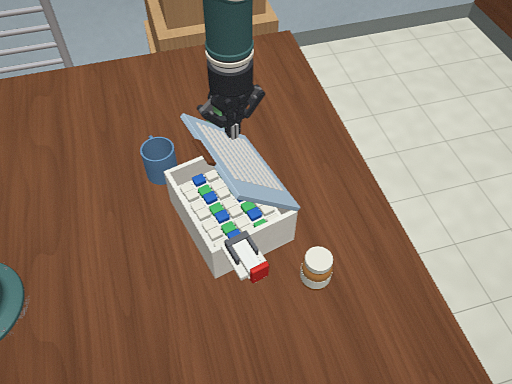

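The side view shows the shut fingertips at about (234,133) px, just above the lid's outer face near mid-width, and nothing has been disturbed. I'll start pushing the lid along its arc.

>>> servo_tool:
  series:
    - [0, 0, -0.1, 0, 0, 0, 1]
    - [-0.04, -0.01, -0.13, 0, 0, 0, 1]
    - [-0.08, -0.02, -0.16, 0, 0, 0, 1]
    - [-0.123, -0.027, -0.192, 0, 0, 0, 1]
    - [-0.16, -0.036, -0.228, 0, 0, 0, 1]
    - [-0.197, -0.045, -0.265, 0, 0, 0, 1]
    - [-0.233, -0.053, -0.302, 0, 0, 0, 1]
    - [-0.265, -0.06, -0.343, 0, 0, 0, 1]
    - [-0.298, -0.068, -0.385, 0, 0, 0, 1]
    - [-0.329, -0.075, -0.426, 0, 0, 0, 1]
    - [-0.329, -0.075, -0.426, 0, 0, 0, 1]

```text
time: 3.45
tool_pos: [0.5343, 0.0575, 0.2108]
tcp_rot: [-1.954, -2.458, 0.003]
wrist_force: [0.4, 0.0, 0.3]
width: -0.001
grip_force: 0.0
```

```bash
python3 - <<'E'
from h import *
i,im=snap("side"); cv2.imwrite("pics/side2.png",im[:,:,::-1])
E
```

```text
(no output)
```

View pics/side2.png

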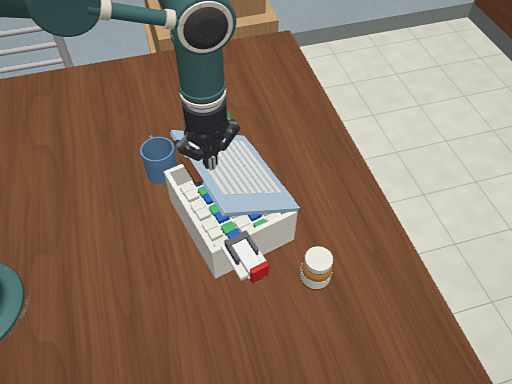

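The side view shows the lid now lower, edge near (205,160) px, with the fingertips on it and the caddy and mug unmoved. I'll take it the rest of the way down.

>>> servo_tool:
  series:
    - [-0.027, -0.006, -0.045, 0, 0, 0, 1]
    - [-0.053, -0.012, -0.09, 0, 0, 0, 1]
    - [-0.078, -0.018, -0.135, 0, 0, 0, 1]
    - [-0.099, -0.023, -0.183, 0, 0, 0, 1]
    - [-0.119, -0.027, -0.231, 0, 0, 0, 1]
    - [-0.139, -0.032, -0.28, 0, 0, 0, 1]
    - [-0.154, -0.036, -0.33, 0, 0, 0, 1]
    - [-0.168, -0.039, -0.381, 0, 0, 0, 1]
    - [-0.181, -0.042, -0.432, 0, 0, 0, 1]
    - [-0.188, -0.043, -0.47, 0, 0, 0, 1]
    - [-0.195, -0.045, -0.51, 0, 0, 0, 1]
    - [-0.2, -0.046, -0.55, 0, 0, 0, 1]
    - [-0.203, -0.047, -0.58, 0, 0, 0, 1]
    - [-0.203, -0.047, -0.595, 0, 0, 0, 1]
    - [-0.203, -0.047, -0.605, 0, 0, 0, 1]
    - [-0.203, -0.047, -0.605, 0, 0, 0, 1]

```text
time: 5.1
tool_pos: [0.5051, 0.0508, 0.122]
tcp_rot: [-1.954, -2.459, 0.0]
wrist_force: [-2.3, -0.2, 3.3]
width: -0.002
grip_force: 2.0
```

>>> servo_tool:
  series:
    - [0, 0, -0.02, 0, 0, 0, 1]
    - [0, 0, -0.03, 0, 0, 0, 1]
    - [0, 0, -0.03, 0, 0, 0, 1]

```text
time: 5.4
tool_pos: [0.5053, 0.0508, 0.1217]
tcp_rot: [-1.954, -2.459, 0.001]
wrist_force: [-13.6, -0.8, 28.7]
width: 0.003
grip_force: 14.7
```

Contact is solid at lid-face height (0.1217 m), so the lid is shut. I'll lift clear, go over to the bolt side and look again.

>>> servo_tool:
  series:
    - [0, 0, 0.1, 0, 0, 0, 1]
    - [0, 0, 0.4, 0, 0, 0, 1]
    - [0, 0, 0.8, 0, 0, 0, 1]
    - [0.15, -0.3, 0.8, 0, 0, 0, 1]
    - [0.3, -0.6, 0.8, 0, 0, 0, 1]
    - [0.45, -0.9, 0.8, 0, 0, 0, 1]
    - [0.52, -1, 0.8, 0, 0, 0, 1]
    - [0.52, -1, 0.8, 0, 0, 0, 1]

```text
time: 6.2
tool_pos: [0.5844, -0.1016, 0.2367]
tcp_rot: [1.958, 2.456, 0.0]
wrist_force: [0.0, 1.4, -0.0]
width: 0.004
grip_force: 0.0
```

>>> servo_tool:
  series:
    - [0, -0.3, 0, 0, 0, 0, 1]
    - [0, -0.6, 0, 0, 0, 0, 1]
    - [0, -0.85, 0, 0, 0, 0, 1]
    - [0, -0.85, 0, 0, 0, 0, 1]
    - [0, -0.85, 0, 0, 0, 0, 1]

```text
time: 6.7
tool_pos: [0.5828, -0.2259, 0.2366]
tcp_rot: [-1.955, -2.457, -0.001]
wrist_force: [-0.1, 0.6, 0.2]
width: -0.002
grip_force: 0.0
```

```bash
python3 - <<'E'
from h import *
np.set_printoptions(precision=4,suppress=True)
I={};D={}
for c in ["scene","side","wrist"]:
    i,im=snap(c); I[c]=i; cv2.imwrite(f"pics/{c}3.png",im[:,:,::-1])
    for n in ["caddy","bolt_shelf","lid_hinge","lid_edge","bolt_lug"]:
        r=bot.mark_of(n,c)
        if r and r[0]["score"]>.4: D[n,c]=np.array(r[0]["at"])[::-1]*[512,384]
def res(p):
    P=pts_of(p); return np.concatenate([proj(I[c],P[n])-x for (n,c),x in D.items()])
r=least_squares(res,[.569,.066,.228,0,.221],loss="soft_l1"); p=r.x
print(p)
for k,e in zip(D,res(p).reshape(-1,2)): print(k,D[k],e)
for y in (-.27,-.25,-p[4]-.011,-.185-.011): print("push",y,L2W(p,[-.05,y,.15]))
print(bot.read_state()["tool_pos"],bot.read_state()["time"])
E
```

```text
[ 0.5685  0.0655  0.2363 -0.0194  0.2249]
('caddy', 'scene') [267.008 201.792] [ 0.0084 -1.5264]
('bolt_shelf', 'scene') [212.8896 126.2976] [ 0.023  -1.4185]
('lid_hinge', 'scene') [240.2816 208.512 ] [ 3.2131 -3.5843]
('lid_edge', 'scene') [285.9008 146.8032] [ 3.6099 -0.3751]
('bolt_lug', 'scene') [201.6768 114.0864] [ 2.7123 -1.7921]
('caddy', 'side') [229.5808 218.3808] [1.1382 1.2499]
('bolt_shelf', 'side') [253.184  272.7936] [ 2.2373 -1.164 ]
('lid_hinge', 'side') [266.0864 171.8016] [2.5361 1.7762]
('lid_edge', 'side') [182.784  207.5136] [3.4409 0.2719]
('bolt_lug', 'side') [260.608  271.7952] [1.2612 1.4204]
('bolt_shelf', 'wrist') [261.12   91.392] [-0.4132 -1.1067]
('bolt_lug', 'wrist') [260.9152 119.3856] [ 0.5413 -0.3335]
push -0.27 [ 0.5831 -0.2087  0.15  ]
push -0.25 [ 0.5784 -0.1892  0.15  ]
push -0.23591555127261032 [ 0.5751 -0.1755  0.15  ]
push -0.196 [ 0.5658 -0.1367  0.15  ]
[ 0.5832 -0.2269  0.2371] 7.6
```

View pics/side3.png

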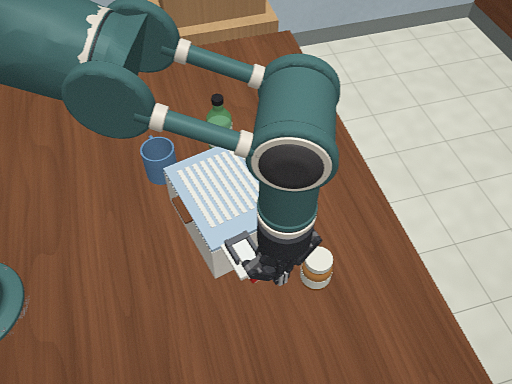

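The side view shows the lid flat and shut, the strap and bolt at about (243,250) px, and the jar, mug and bottle untouched. The caddy fit matches the earlier one to within 1 mm. I'll descend outside the lug and approach it.

>>> servo_tool:
  series:
    - [0.027, 0, -0.2, 0, 0, 0, 1]
    - [0.027, 0, -0.4, 0, 0, 0, 1]
    - [0.027, 0, -0.58, 0, 0, 0, 1]
    - [0.027, 0, -0.58, 0, 0, 0, 1]
    - [-0.02, 0.2, -0.58, 0, 0, 0, 1]
    - [-0.038, 0.28, -0.58, 0, 0, 0, 1]
    - [-0.038, 0.28, -0.58, 0, 0, 0, 1]

```text
time: 8.3
tool_pos: [0.578, -0.1838, 0.1516]
tcp_rot: [1.951, 2.46, 0.001]
wrist_force: [0.1, -0.1, -0.2]
width: 0.004
grip_force: 0.0
```

```bash
python3 - <<'E'
from h import *
i,im=snap("wrist"); j,b=snap("side")
b=cv2.resize(b[200:330,180:360],None,fx=3,fy=3)
o=np.zeros((390,540,3),np.uint8);o[:,:]=b
cv2.imwrite("pics/m4.png",np.hstack([o,cv2.resize(im,(256,390))])[:,:,::-1])
E
```

```text
(no output)
```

View pics/m4.png

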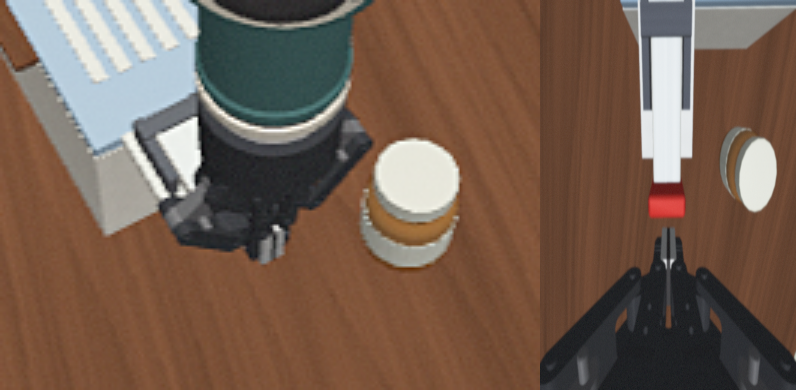

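In the wrist view the fingertips at (668,232) px are lined up square with the red lug at (667,200), just short of contact. The jar is clear. Pushing now.

>>> servo_tool:
  series:
    - [-0.009, 0.039, 0, 0, 0, 0, 1]
    - [-0.014, 0.06, 0, 0, 0, 0, 1]
    - [-0.019, 0.08, 0, 0, 0, 0, 1]
    - [-0.023, 0.1, 0, 0, 0, 0, 1]
    - [-0.028, 0.12, 0, 0, 0, 0, 1]
    - [-0.033, 0.14, 0, 0, 0, 0, 1]
    - [-0.037, 0.16, 0, 0, 0, 0, 1]
    - [-0.042, 0.18, 0, 0, 0, 0, 1]
    - [-0.047, 0.2, 0, 0, 0, 0, 1]
    - [-0.051, 0.22, 0, 0, 0, 0, 1]
    - [-0.056, 0.24, 0, 0, 0, 0, 1]
    - [-0.061, 0.26, 0, 0, 0, 0, 1]
    - [-0.061, 0.26, 0, 0, 0, 0, 1]

```text
time: 9.7
tool_pos: [0.5682, -0.1451, 0.15]
tcp_rot: [-1.954, -2.459, -0.001]
wrist_force: [0.2, -0.7, 0.4]
width: 0.003
grip_force: 0.2
```

>>> servo_tool:
  series:
    - [-0.003, 0.013, 0, 0, 0, 0, 1]
    - [-0.006, 0.026, 0, 0, 0, 0, 1]
    - [-0.009, 0.039, 0, 0, 0, 0, 1]
    - [-0.0105, 0.045, 0, 0, 0, 0, 1]

```text
time: 10.1
tool_pos: [0.5667, -0.1389, 0.15]
tcp_rot: [-1.954, -2.459, -0.0]
wrist_force: [1.1, -1.8, 0.3]
width: -0.001
grip_force: 1.0
```

>>> servo_tool:
  series:
    - [-0.003, 0.013, 0, 0, 0, 0, 1]
    - [-0.005, 0.02, 0, 0, 0, 0, 1]
    - [-0.005, 0.02, 0, 0, 0, 0, 1]

```text
time: 10.4
tool_pos: [0.5661, -0.1364, 0.15]
tcp_rot: [1.954, 2.459, -0.001]
wrist_force: [2.0, -4.0, -2.5]
width: 0.002
grip_force: 2.1
```

```bash
python3 - <<'E'
from h import *
i,im=snap("wrist")
r=bot.mark_of("bolt_lug","wrist"); q=bot.mark_of("bolt_shelf","wrist")
for a,z in((r,.156),(q,.124)):
  if a: v,u=a[0]["at"]; X=atz(i,u*512,v*384,z)-[.5685,.0655,0]; c,s=np.cos(.236),np.sin(.236); print(a[0]["score"],X[0]*c+X[1]*s,-X[0]*s+X[1]*c)
cv2.imwrite("pics/w5.png",im[:,:,::-1])
E
```

```text
0.97 -0.051090822183221474 -0.1846403705881081
```

View pics/w5.png

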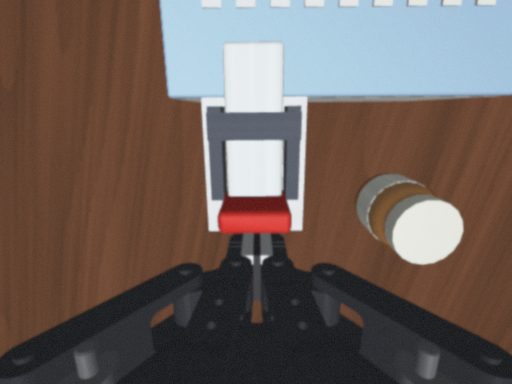

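The wrist view shows the bolt's nose, at (253,42) px, well over the blue lid. The lug measures y ≈ -185 mm, which is the home position. I'll press slightly more to confirm it's on the stop.

>>> servo_tool:
  series:
    - [-0.0015, 0.007, 0, 0, 0, 0, 1]
    - [-0.003, 0.013, 0, 0, 0, 0, 1]
    - [-0.003, 0.013, 0, 0, 0, 0, 1]

```text
time: 10.85
tool_pos: [0.5661, -0.1363, 0.1501]
tcp_rot: [1.952, 2.457, -0.004]
wrist_force: [3.3, -9.9, -2.8]
width: 0.0
grip_force: 5.3
```

The force rose to about 10 N with no motion, so the bolt is against its stop. Backing straight off, then up.

>>> servo_tool:
  series:
    - [0.02, -0.1, 0, 0, 0, 0, 1]
    - [0.07, -0.3, 0, 0, 0, 0, 1]
    - [0.12, -0.5, 0, 0, 0, 0, 1]
    - [0.12, -0.5, 0.3, 0, 0, 0, 1]
    - [0.12, -0.5, 0.6, 0, 0, 0, 1]
    - [0.12, -0.5, 0.9, 0, 0, 0, 1]
    - [0.12, -0.5, 0.9, 0, 0, 0, 1]
    - [0.12, -0.5, 0.9, 0, 0, 0, 1]

```text
time: 11.65
tool_pos: [0.5844, -0.2091, 0.2872]
tcp_rot: [1.953, 2.457, 0.003]
wrist_force: [-0.5, -0.5, -0.5]
width: -0.002
grip_force: 0.0
```

```bash
python3 - <<'E'
from h import *
I={}
for c in ["scene","side","wrist"]:
  I[c],im=snap(c)
  for n in ["caddy","bolt_lug","lid_edge","mug","jar"]:
    r=bot.mark_of(n,c)
    if r:
      v,u=r[0]["at"]; X=atz(I[c],u*512,v*384,{"bolt_lug":.156,"lid_edge":.122}.get(n,0))
      Y=X-[.5685,.0655,0]; k,s=np.cos(.236),np.sin(.236)
      print(c,n,round(r[0]["score"],2),X.round(4),"local",round(Y[0]*k+Y[1]*s,4),round(-Y[0]*s+Y[1]*k,4))
  if c=="scene": cv2.imwrite("pics/scene6.png",im[:,:,::-1])
E
```

```text
scene caddy 0.94 [0.562 0.07  0.   ] local -0.0052 0.0059
scene bolt_lug 0.67 [ 0.5683 -0.1317  0.156 ] local -0.0463 -0.1917
scene lid_edge 0.83 [0.4791 0.0454 0.122 ] local -0.0916 0.0014
scene mug 0.8 [0.4331 0.2468 0.    ] local -0.0893 0.2079
scene jar 0.72 [ 0.7067 -0.135   0.    ] local 0.0875 -0.2272
side caddy 0.92 [ 0.5697  0.0685 -0.    ] local 0.0019 0.0026
side bolt_lug 0.72 [ 0.5658 -0.1221  0.156 ] local -0.0465 -0.1818
side lid_edge 0.79 [0.467  0.0494 0.122 ] local -0.1025 0.008
side mug 0.85 [0.4362 0.2511 0.    ] local -0.0853 0.2113
side jar 0.83 [ 0.7049 -0.1289  0.    ] local 0.0871 -0.2209
wrist bolt_lug 0.6 [ 0.5634 -0.1249  0.156 ] local -0.0495 -0.1839
wrist jar 0.67 [ 0.7069 -0.1297  0.    ] local 0.0889 -0.2221
```

View pics/scene6.png

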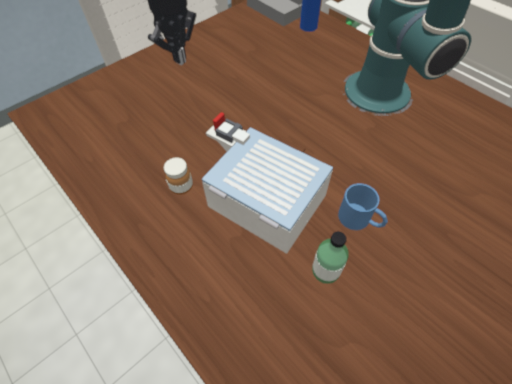

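The scene view shows the lid flat at (267,178) px and the bolt's nose over it at (240,136). The jar, mug and bottle are where they started, and the gripper is well clear.

```bash
python3 -c "
from workcell import bot
print(bot.finish_job())"
```

```text
the job is handed in; nothing more can be done
None
```

The caddy lid was eased fully shut, then the bolt was pushed home against its stop. The caddy, bottle, jar and mug stayed where they were, the arm finished clear, and the job is handed in; no verdict came back.

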